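# Load the seed jar into the label reader under the grow light

### The arm

A 6-joint arm with a two-finger parallel gripper is mounted at the origin on the work surface. World frame = base frame: x ahead of the robot, y to its left, z up, the work surface at z = 0. Lengths are in m, angles in degrees, forces in N, time in s.
With the tool pointing down it reaches from about 0.35 to 0.875 m from the base axis. Payload 4.2 kg.
Tool frame: the origin (TCP) lies midway between the tips of the shut fingers; the grasp point (between the pads) lies 19 mm behind it; z points along the fingers, y is the line along which they close (so a half turn about z gives the same grasp; the last joint's range is limited). The gripper opens to 87 mm and grips with 3 to 60 N. Pads are 19 mm wide; open, the fingers measure 117 mm over their backs; the gripper's body (75 mm by 190 mm) begins 51 mm behind the grasp point.
Start: joints at [-56.287, 22.042, 0.453, 0, -68.411, -14.817], TCP at [0.202, -0.591, 0.223] pointing down, gripper open.
Joint ranges: [-179.83, 179.83], [-69.29, 118.12], [-61.27, 80.66], [-181.25, 117.63], [-171.15, -9.14], [-177.46, 177.46]. Speed limits (degrees/s): [159.86, 159.86, 180, 180, 180, 180].

### API

Orientations are given as a 3x3 rotation matrix whose columns are the frame's x, y, z axes.
In Python, from station import * gives the robot as it stands.
- The arm moves only by the tool move_arm, never from a script. Its argument "targets" is text: rows parted by semicolons, each of 4 numbers parted by spaces: the shift along the world's x, y, z in units of 25 mm (1.0 is 25 mm), then the turn about the world's z in units of 5 degrees (1.0 is 5 degrees). In form: tx ty tz spin; .... A call has 1 to 10 rows; each row shifts and turns the commanded pose from where the row before left it; what a row does not reach is not made up. A row lasts 1/12 s, in which the tool goes at most 41.7 mm and 7.16 degrees, less where a joint would pass 70% of its speed; a pose out of reach is approached as far as the arm can. A call is refused whole if a number of a shift passes 1 or a number of a turn 1, either way. A call with a gripper value outside its range is refused whole. "gripper" is the finger opening in mm, from 0 to 87, set as the call begins (left out, the last holds). The fingers move at their own pace and stop on an object; the grip force is fixed at half the most. Time passes only in rows, so rows that do not move let the fingers close. It gives the time, the measured TCP pose, the force, the opening and the grip force at its end, in the units of the state.
- sense(): the state, without advancing time (a new reading comes with each control period).
- capture(name): name is "scene" or "top" or "wrist"; returns a dict with "image" (400x640x3 uint8, blue, green, red), "fx", "fy", "cx", "cy" (pixels), "D" ([k1, k2, p1, p2, k3] as OpenCV has them; the pictures are not rectified), "world_from_camera" (4x4, takes a point from camera to world coordinates); the wrist camera has in their place "hand_eye" (4x4, takes a point from camera to tool coordinates, whose origin is the TCP and whose axes are the flange's). Camera axes: x right, y up, looking along -z (the intrinsics and any distortion apply to the point x, -y, -z); pixel columns grow to the right and rows downward; lengths in m; the calibration is good to about 2 mm. A picture is of the moment at which its call begins: read the wrist's pose just before it. There is no depth.
- finish_job(): hands the job in; it is judged then, once.
The state is a dict: "time_s": time; "joints": joint angles; "joint_velocities": joint speeds; "effort": joint torques, N m; "tcp_pos": TCP position; "ee_rot": TCP orientation; "wrist_force": force on the tool from outside, world axes, zero at the start; "moment": the same for the moment, N m; "gripper_width": opening from 0.0 (shut) to 1.0 (fully open); "gripper_force": force on a finger pad.
Only numpy, scipy, OpenCV 4.12 (cv2) and the standard library are available. Lean on these libraries where they do the work, as an engineer would, in place of code of your own. Each camera call takes 0.05 s, during which the arm holds its last target. There are 200 camera calls.

### The job

Take the dust cover out of the reader's pocket and lay it rim down, flat, in the empty compartment of the grey tray. Stand the tall labelled seed jar fully down in that pocket, under the grow-light bar, turned so that its paper label squarely faces the black reader block, whichever side of the pocket that stands on. Keep the jar upright all the while, and leave the pots, the wide jar and the other things on the table where they are.

Things in the scene. Friction and masses are not known exactly. Their poses are not given: they have to be found in the camera images.
- jar: Tall amber glass screw-top jar, upright, 124 mm high: body 58 mm diameter up to 98 mm, steel lid 54 mm diameter. 0.24 to 0.48 kg. Origin: centre of its underside. White paper label (77 degrees of arc, 20 to 80 mm up) centred on its +x side; a 12 mm paper strip runs from it over the lid's edge to the lid's centre. Starts in a two by two group with the wide jar and pots, label facing any way.
- scanner: Fixed black reader block, 88 mm high, 40 mm thick (its y), spanning x -15 to +35 mm (feet to 50 mm in y, x -20 to +40), a small window on each broad (+y, -y) face. Origin on the table midway between the windows. It stands 95 mm from the pocket's centre along the pocket's +y or -y, a broad face to the pocket; the switch box has the other side. Yaw as the pocket.
- switchbox: Fixed grey metal box of the heat-mat toggle switch, on the other side of the pocket from the scanner, 95 mm from the pocket's centre. Origin on the table; spans x -18 to +38 mm, y +-23 mm, 50 mm high, its metal toggle reaching 82 mm. Not to be used.
- pocket (a point): Centre of the floor of the fixed station's square pocket, 6 mm above the table; +x points in under the light bar, roughly to the robot's left; z up. 68 mm square inside, walls 6 mm thick, rising 8 mm above this floor. Overhung by the light bar, so it can only be served from its -x side with the tool leaning back towards -x, some 35 to 45 degrees from vertical.
- light_bar (a point): Middle of the front lower edge of the fixed white grow-light bar over the pocket, axes as the pocket's. From here the bar spans x 0 to +70 mm, y +-80 mm, z 0 to +25 mm; it is 159 mm above the pocket's floor and its front edge lies 6 mm beyond (+x of) the pocket's centre. Two posts 12 mm thick stand under it, 64 mm behind this edge, at y +-68 mm.
- cover: Grey plastic dust cover, lying in the pocket at the start: a round cap 62 mm in diameter and 18 mm high, hollow, open below (rim down), with a round grip post 26 mm in diameter on its centre, rising from 18 to 64 mm. 0.09 kg. Origin at the centre of its underside (the rim), z up.
- tray: Fixed grey transplanting tray, 225 mm along its x, 117 mm along its y, 36 mm high, in two compartments side by side along x. Origin at the centre of its underside. The compartment towards -x holds a fixed upturned black nursery pot up to 43 mm above the table; the other, towards +x, is empty.
- tray_free (a point): Centre of the floor of the tray's empty compartment, 5 mm above the table; x and y as the tray. The compartment is about 95 mm square inside; its walls rise 31 mm above this floor.
- wide_jar: Bystander: wide low clear glass jar without label, 72 mm diameter, 88 mm high with its steel lid. Origin at the centre of its underside.
- pot_a: Bystander: square terracotta pot, 68 mm wide at the rim, 74 mm high. Origin at the centre of its underside, sides along x and y.
- pot_b: Bystander: a second square terracotta pot, the same as the first.
- trowel: Bystander: bright orange hand trowel lying between the tray and the reader station, 280 mm long along its x (handle -110 mm, tip +170 mm), 60 mm wide, up to 27 mm high. Origin on the table under the neck.
- spray: Bystander: white plastic bottle, 60 mm diameter, 170 mm high, standing behind the tray. Origin at the centre of its underside.
- dibber: Bystander: wooden T-handled dibber lying behind the group of pots, 130 mm along its x, 28 mm thick, cross handle 90 mm at its -x end. Origin on the table under the middle of its stem.

How it is judged:
By the outcome, as a careful person would: the job done as asked, in the order asked, and still so for the second after the job is handed in, with the robot touching nothing.
It also fails if it takes over 72 s, if anything falls off the work surface, if the arm or the gripper's body presses on something with over 40 N, if the wrist force passes 120 N, or if a joint passes its speed limit or range.

## Working session

There is one attempt and no reset: what is moved stays moved. The work goes in short steps, Python scripts to look and compute and a tool call to move; the robot and the scene stay as the last step left them, time stands still between calls to the robot, and variables do not carry over. Pictures are saved under pics/ and viewed, at most 10 in all, crops included, and the job is handed in when it is done.

Besides the shell and the picture viewer there is one more tool, called after "Emit:" as name(argument=value, ...) on one line, values as JSON. move_arm: Moves the arm, as the interface text tells. Its arguments: {"type":"object","properties":{"targets":{"type":"string"},"gripper":{"type":"number"}},"required":["targets"]}

```bash
ls; mkdir -p pics; python3 - <<'E'
from station import *
import cv2
s=sense(); print(s)
for n in ("scene","top"):
    c=capture(n); cv2.imwrite(f"pics/{n}0.png",c["image"]); print(n,c["fx"],c["fy"],c["cx"],c["cy"],c["D"],c["world_from_camera"])
c=capture("wrist");print(c["hand_eye"])
E
```

```text
pics
{'time_s': 0.0, 'joints': array([-5.62871182e+01,  2.20917637e+01,  3.79004047e-01, -3.00836633e-02,
       -6.84121077e+01, -1.48169777e+01]), 'joint_velocities': array([-0.0437862 , -0.00138289, -0.09637943,  0.04104598,  0.00271933,
        0.06191665]), 'effort': array([ 8.95947742e-04, -3.90662384e+01,  1.87404191e+01,  4.21966463e+00,
        1.10529285e-02, -1.94729332e-04]), 'tcp_pos': array([ 0.20223085, -0.59072672,  0.22144093]), 'ee_rot': array([[-9.46171194e-01, -3.23665607e-01, -8.03456183e-04],
       [-3.23666593e-01,  9.46168904e-01,  2.08378591e-03],
       [ 8.57554245e-05,  2.23167013e-03, -9.99997506e-01]]), 'wrist_force': array([-0.19677892,  0.09129653,  0.54734578]), 'moment': array([ 0.01378925,  0.0105643 , -0.02372832]), 'gripper_force': 0.0, 'gripper_width': 1.0004023623316014}
scene 398.7161320954558 398.7161320954558 317.71710991844463 196.9450363806483 [0.02429514 0.         0.         0.         0.        ] [[-0.08549617 -0.67008152  0.73734739  1.36797446]
 [ 0.99617321 -0.04401061  0.07551162  0.13870536]
 [-0.01814783  0.74098167  0.67127999  0.8625549 ]
 [ 0.          0.          0.          1.        ]]
top 472.07523677571186 472.07523677571186 324.3541662606643 202.302999100941 [-0.04472562  0.          0.          0.          0.        ] [[ 2.84472008e-02  9.91592601e-01 -1.26233400e-01  4.54661950e-01]
 [-9.99589218e-01  2.86596850e-02 -1.32956941e-04  2.61877105e-02]
 [ 3.48597035e-03  1.26185328e-01  9.92000560e-01  1.16251511e+00]
 [ 0.00000000e+00  0.00000000e+00  0.00000000e+00  1.00000000e+00]]
[[ 5.88586138e-04  9.63395604e-01  2.68083128e-01  7.36775996e-02]
 [ 9.99999826e-01 -5.58122798e-04 -1.89840317e-04 -1.89643084e-04]
 [-3.32680211e-05  2.68083193e-01 -9.63395765e-01 -1.61945111e-01]
 [ 0.00000000e+00  0.00000000e+00  0.00000000e+00  1.00000000e+00]]
```

View pics/scene0.png

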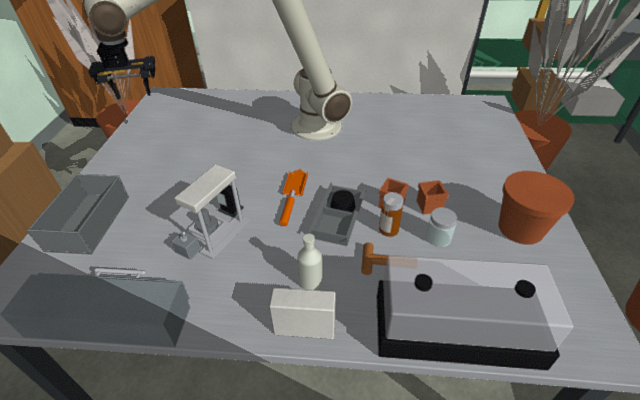

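View pics/top0.png

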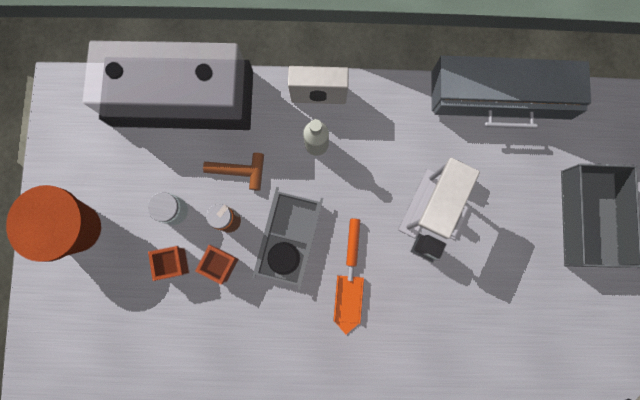

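```bash
cat > h.py <<'E'
import numpy as np, cv2
from station import *
def ray(c,px,W=None):
    W=c["world_from_camera"] if W is None else W
    K=np.array([[c["fx"],0,c["cx"]],[0,c["fy"],c["cy"]],[0,0,1]])
    u=cv2.undistortPoints(np.array(px,float).reshape(-1,1,2),K,np.array(c["D"],float)).reshape(-1,2)
    d=np.c_[u[:,0],-u[:,1],-np.ones(len(u))]@W[:3,:3].T
    return W[:3,3],d
def onplane(c,px,z,W=None):
    o,d=ray(c,px,W); return (o+d*((z-o[2])/d[:,2])[:,None])
def wristW(c,s):
    T=np.eye(4);T[:3,:3]=s["ee_rot"];T[:3,3]=s["tcp_pos"]; return T@c["hand_eye"]
E
python3 - <<'E'
from h import *
t=capture("top");s=capture("scene")
def crop(c,x,y,w,h,W,H): return cv2.resize(c["image"][y:y+h,x:x+w],(W,H),interpolation=cv2.INTER_CUBIC)
m=np.vstack([np.hstack([crop(t,190,180,80,60,400,300),crop(t,395,150,100,75*1,400,300)]),
 np.hstack([crop(s,360,180,60,45+15,400,300)[:300],crop(s,170,155,92,104,400,300)])])
m[:300,400:]=crop(t,390,145,140,105,400,300); m[300:,:400]=crop(s,350,180,80,60,400,300);m[300:,400:]=crop(s,150,160,133,100,400,300)
cv2.imwrite("pics/m1.png",m)
E
```

```text
(no output)
```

View pics/m1.png

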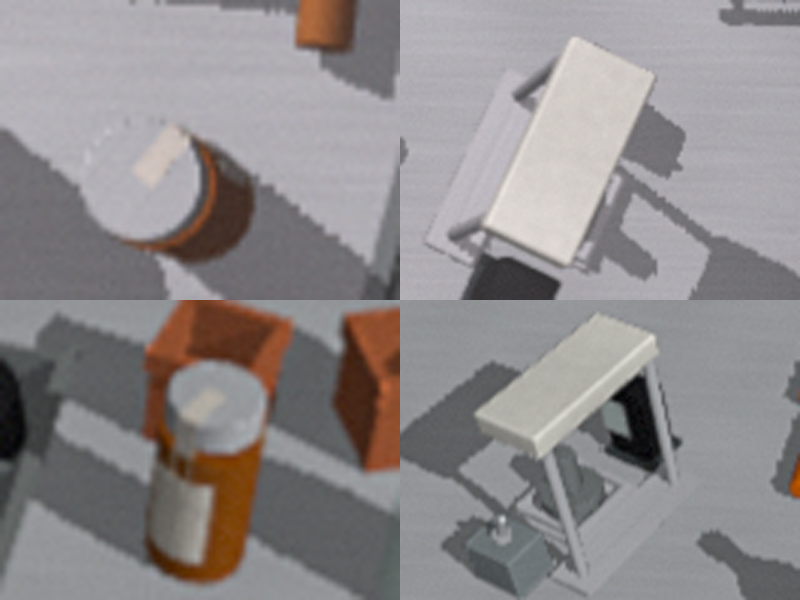

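```bash
python3 - <<'E'
from h import *
np.set_printoptions(precision=4,suppress=True)
t=capture("top");s=capture("scene")
def blob(c,mask,roi,name):
    x,y,w,h=roi;m=np.zeros_like(mask);m[y:y+h,x:x+w]=mask[y:y+h,x:x+w]
    cs,_=cv2.findContours(m,cv2.RETR_EXTERNAL,cv2.CHAIN_APPROX_NONE);k=max(cs,key=cv2.contourArea)
    r=cv2.minAreaRect(k);print(name,r,cv2.contourArea(k));return k,cv2.boxPoints(r)
# bar top by warm-white
for c,roi,n in((t,(410,150,80,100),"top"),(s,(165,155,80,60),"scene")):
    im=c["image"].astype(int);m=((im[...,2]-im[...,0]>8)&(im.min(2)>165)).astype(np.uint8)
    k,b=blob(c,m,roi,n); p=onplane(c,b,.190);print(p[:,:2],p.mean(0),np.linalg.norm(p-np.roll(p,1,0),axis=1))
p=onplane(t,[(451.3,158.3),(479.3,171.3),(449.5,237.8),(420.5,224.8)],.19)
print("manual",p[:,:2],p.mean(0),np.linalg.norm(p-np.roll(p,1,0),axis=1),"yaw x_p", np.degrees(np.arctan2(*( (p[0]-p[1]+p[3]-p[2])[[1,0]]))))
q=onplane(t,[(218.6,216.6),(225.6,206)],.124);d=q[1]-q[0];print("jar top",q,np.degrees(np.arctan2(d[1],d[0])))
q=onplane(s,[(350+215/5,180+(398-300)/5),(350+190/5,180+(425-300)/5)],.124);d=q[1]-q[0];print("jar scene",q,np.degrees(np.arctan2(d[1],d[0])))
q=onplane(t,[(278,188),(322,203),(298,285),(256,277)],.036);print("tray",q,q.mean(0),np.linalg.norm(q-np.roll(q,1,0),axis=1))
q=onplane(t,[(283,258)],.043);print("blackpot",q)
E
```

```text
top ((448.9419250488281, 197.0609130859375), (33.691192626953125, 73.29031372070312), 25.20112419128418) 2297.0
[[ 0.5407 -0.1689]
 [ 0.683  -0.2347]
 [ 0.6542 -0.2993]
 [ 0.5128 -0.2323]] [ 0.5977 -0.2338  0.19  ] [0.0693 0.1568 0.0707 0.1565]
scene ((226.66744995117188, 179.1312255859375), (12.377177238464355, 18.76757049560547), 19.653823852539062) 25.5
[[ 0.6036 -0.2009]
 [ 0.5291 -0.2038]
 [ 0.545  -0.1674]
 [ 0.6178 -0.1663]] [ 0.5739 -0.1846  0.19  ] [0.0374 0.0745 0.0397 0.0728]
manual [[ 0.6798 -0.2389]
 [ 0.6537 -0.2982]
 [ 0.512  -0.2342]
 [ 0.5372 -0.1739]] [ 0.5957 -0.2363  0.19  ] [0.1567 0.0648 0.1555 0.0654] yaw x_p 66.75548213356261
jar top [[0.5482 0.2593 0.124 ]
 [0.5722 0.2451 0.124 ]] -30.648207699510603
jar scene [[0.554  0.2612 0.124 ]
 [0.5765 0.2467 0.124 ]] -32.796600547130346
tray [[0.6296 0.1392 0.036 ]
 [0.5962 0.032  0.036 ]
 [0.3999 0.0828 0.036 ]
 [0.4156 0.1826 0.036 ]] [0.5103 0.1092 0.036 ] [0.2184 0.1124 0.2028 0.1011]
blackpot [[0.462 0.12  0.043]]
```

Emit:
move_arm(targets="0 0 0 1;0 0 0 1;0 0 0 1;0 0 0 1;0 0 0 1;0 0 0 1;0 0 0 1;0 0 0 1;0 0 0 1;0 0 0 1")

```text
time_s: 1.18
tcp_pos: [0.2024, -0.5912, 0.2225]
ee_rot: [[-0.356, -0.934, 0.0], [-0.934, 0.356, 0.0], [-0.0, 0.0, -1.0]]
wrist_force: [-0.3, 0.4, 0.3]
gripper_width: 1.001
gripper_force: 0.0
```

Emit:
move_arm(targets="0 0 0 1;0 0 0 1;0 0 0 1;0 0 0 1;0 0 0 1;0 0 0 1;0 0 0 1;0 0 0 1;0 0 0 1;0.3 -0.9 0 1")

```text
time_s: 2.02
tcp_pos: [0.2091, -0.6113, 0.2234]
ee_rot: [[0.487, -0.873, -0.0], [-0.873, -0.487, 0.002], [-0.002, -0.001, -1.0]]
wrist_force: [1.1, 0.7, 0.5]
gripper_width: 1.004
gripper_force: 0.0
```

Emit:
move_arm(targets="0.3 -0.9 0 1;0.3 -0.9 0 0;0.3 -0.9 0 0;0.3 -0.9 0 0;0.3 -0.9 0 0;0.3 -0.9 0 0;0.3 -0.9 0 0;0.3 -0.9 0 0;0.3 -0.9 0 0;0.3 -0.9 0 0")

```text
time_s: 2.85
tcp_pos: [0.285, -0.8395, 0.2227]
ee_rot: [[0.558, -0.83, -0.0], [-0.83, -0.558, 0.0], [-0.0, 0.0, -1.0]]
wrist_force: [0.8, -0.6, 0.2]
gripper_width: 1.0
gripper_force: 0.0
```

```bash
python3 -c "
from station import *
print(sense())"
```

```text
{'time_s': 2.85, 'joints': array([-6.08603901e+01,  5.30110672e+01,  5.69089235e+01,  1.48889273e-03,
       -9.38988953e+01,  9.47571653e+01]), 'joint_velocities': array([ -3.43939004,  48.94569063, 100.22759574,   0.20585394,
       -50.71204969,   3.46855468]), 'effort': array([-2.75211968e-01, -6.66083908e+01,  1.62998611e+01,  4.22592938e+00,
        5.17974291e-01, -3.53737827e-02]), 'tcp_pos': array([ 0.28504533, -0.83948189,  0.22269341]), 'ee_rot': array([[ 5.57696926e-01, -8.30044660e-01, -3.14744963e-05],
       [-8.30044660e-01, -5.57696926e-01,  3.21398133e-06],
       [-2.02209779e-05,  2.43328101e-05, -9.99999999e-01]]), 'wrist_force': array([ 0.84829591, -0.64844536,  0.16001849]), 'moment': array([-0.2126052 ,  0.01954485, -0.06119813]), 'gripper_force': 0.0, 'gripper_width': 1.000144467060246}
```

Emit:
move_arm(targets="0.4 -0.9 0 0;0.4 -0.9 0 0;0.4 -0.9 0 0;0.4 -0.9 0 0;0.4 -0.9 0 0;0.4 -0.9 0 0")

```text
time_s: 3.35
tcp_pos: [0.3191, -0.901, 0.197]
ee_rot: [[0.557, -0.83, 0.018], [-0.828, -0.557, -0.062], [0.062, 0.02, -0.998]]
wrist_force: [-0.5, 1.2, -0.2]
gripper_width: 0.999
gripper_force: 0.0
```

```bash
python3 -c "
from station import *
s=sense();print(s['joints'],s['joint_velocities'],s['tcp_pos'],s['ee_rot'])"
```

```text
[ -60.59961359   65.78675521   80.65738269    0.85581358 -101.25212493
   94.68746201] [ 1.29118295e+00  3.25232285e+00  4.32416788e-03  2.72712254e+00
  1.54146934e+01 -8.93359571e-01] [ 0.31912373 -0.90097135  0.19702249] [[ 0.55710045 -0.83024551  0.01820645]
 [-0.82814666 -0.55705503 -0.06215147]
 [ 0.06174297  0.019547   -0.99790066]]
```

Emit:
move_arm(targets="0.5 -0.8 0.5 0;0.5 -0.8 0.5 0;0.5 -0.8 0.5 0;0.5 -0.8 0.5 0;0.5 -0.8 0.5 0;0.5 -0.8 0.5 0")

```text
time_s: 3.85
tcp_pos: [0.3532, -0.91, 0.2275]
ee_rot: [[0.554, -0.831, 0.048], [-0.817, -0.554, -0.156], [0.157, 0.047, -0.987]]
wrist_force: [0.7, 0.3, 0.4]
gripper_width: 0.995
gripper_force: 0.0
```

```bash
python3 -c "
from station import *
s=sense();print(s['joints'],s['joint_velocities'],s['tcp_pos'],s['ee_rot'])"
```

```text
[-58.64200553  64.34191403  80.64630293   2.3175309  -97.15857573
  93.0363667 ] [ 3.47420748 -1.71111355 -0.23975586  3.02995603  8.71809371 -3.09776993] [ 0.35317007 -0.90999901  0.22749261] [[ 0.55424346 -0.8309501   0.04833341]
 [-0.81745858 -0.55434272 -0.15641492]
 [ 0.15676626  0.04718139 -0.98650811]]
```

Emit:
move_arm(targets="0.3 -0.9 0.7 -1;0.3 -0.9 0.7 -1;0.3 -0.9 0.7 -1;0.3 -0.9 0.7 -1;0.3 -0.9 0.7 0;0.3 -0.9 0.7 0;0.3 -0.9 0.7 0;0.3 -0.9 0.7 0;0.3 -0.9 0.7 0;0.3 -0.9 0.7 0")

```text
time_s: 4.68
tcp_pos: [0.3476, -0.9377, 0.3059]
ee_rot: [[0.239, -0.97, 0.039], [-0.911, -0.238, -0.337], [0.336, 0.044, -0.941]]
wrist_force: [-0.6, 0.5, 0.6]
gripper_width: 1.001
gripper_force: 0.0
```

```bash
python3 -c "
from station import *
s=sense();print(s['joints'],s['joint_velocities'],s['tcp_pos'],s['ee_rot'])"
```

```text
[-57.97397057  61.23572918  80.60446075   8.35092165 -91.3080391
  73.70733365] [-0.37766747 -3.73252972 -0.04029088  2.75014598  8.93372092  1.00422705] [ 0.34759006 -0.93774925  0.30591993] [[ 0.23869858 -0.97029234  0.03944327]
 [-0.9110274  -0.23781264 -0.33685937]
 [ 0.33623217  0.04447395 -0.94072844]]
```

Emit:
move_arm(targets="0.3 -0.9 0.7 -1;0.3 -0.9 0.7 0;0.3 -0.9 0.7 0;0.3 -0.9 0.7 0;0.3 -0.9 0.7 0;0.3 -0.9 0.7 0;0.3 -0.9 0.7 0;0.3 -0.9 0.7 0;0.3 -0.9 0.7 0;0.3 -0.9 0.7 0")

```text
time_s: 5.52
tcp_pos: [0.346, -0.9699, 0.3734]
ee_rot: [[0.151, -0.986, 0.064], [-0.848, -0.163, -0.504], [0.507, 0.022, -0.862]]
wrist_force: [0.3, 0.6, 0.2]
gripper_width: 0.997
gripper_force: 0.0
```

```bash
python3 -c "
from station import *
s=sense();print(s['joints'],s['joint_velocities'],s['tcp_pos'],s['ee_rot'])"
```

```text
[-57.95716073  59.07497303  80.59650852  12.35501914 -83.52158577
  69.35106983] [-0.54352509 -2.33582702 -0.04001382  2.81635487 10.60424537  0.56526607] [ 0.34604755 -0.96989596  0.37342763] [[ 0.15130233 -0.98638827  0.06438779]
 [-0.84842518 -0.16301256 -0.50358875]
 [ 0.50723005  0.02156593 -0.86154082]]
```

Emit:
move_arm(targets="0.3 -0.9 0.7 0;0.3 -0.9 0.7 0;0.3 -0.9 0.7 0;0.3 -0.9 0.7 0;0.3 -0.9 0.7 0;0.3 -0.9 0.7 0;0.3 -0.9 0.7 0;0.3 -0.9 0.7 0;0.3 -0.9 0.7 0")

```text
time_s: 6.27
tcp_pos: [0.348, -1.0013, 0.4278]
ee_rot: [[0.136, -0.985, 0.109], [-0.751, -0.174, -0.637], [0.646, 0.005, -0.763]]
wrist_force: [-0.3, -0.2, -0.5]
gripper_width: 1.001
gripper_force: 0.0
```

```bash
python3 -c "
from station import *
s=sense();print(s['joints'],s['joint_velocities'],s['tcp_pos'],s['ee_rot'])"
```

```text
[-58.37471656  57.80558129  80.59748271  14.46700248 -75.13492993
  69.58748176] [-0.61914608 -1.21630303 -0.01811655  2.84143725 11.72760993 -0.02502785] [ 0.34796757 -1.00126428  0.42781701] [[ 0.13649049 -0.98467942  0.10852093]
 [-0.75114736 -0.17429112 -0.63671049]
 [ 0.64586995  0.00538971 -0.76342842]]
```

Emit:
move_arm(targets="0 0.9 -0.3 1;0 0.9 -0.3 1;0 0.9 -0.3 1;0 0.9 -0.3 1;0 0.9 -0.3 1;0 0.9 -0.3 1;0 0.9 -0.3 1;0 0.9 -0.3 1;0 0.9 -0.3 1;0 0.9 -0.3 1")

```text
time_s: 7.1
tcp_pos: [0.3503, -0.7955, 0.3613]
ee_rot: [[0.642, -0.548, 0.537], [-0.413, -0.837, -0.359], [0.646, 0.009, -0.763]]
wrist_force: [-0.3, -0.6, 0.1]
gripper_width: 1.004
gripper_force: 0.0
```

```bash
python3 -c "
from station import *
s=sense();print(s['joints'],s['joint_velocities'],s['tcp_pos'],s['ee_rot'])"
```

```text
[-62.80653297  28.85767137  28.92555123 -22.27801482 -55.66834729
 126.74759811] [ -8.79060047 -13.64505061 -18.88287721 -46.32997855 -19.56225017
  79.89082977] [ 0.35031162 -0.79546106  0.36129403] [[ 0.64209415 -0.54751215  0.53660558]
 [-0.41315257 -0.83674871 -0.35938358]
 [ 0.6457709   0.00905811 -0.7634775 ]]
```

```bash
cat > kin.py <<'E'
import numpy as np
from scipy.optimize import least_squares
from scipy.spatial.transform import Rotation as R
D=[([-56.287,22.092,.379,-.03,-68.412,-14.817],[.20223,-.59073,.22144],[[-.94617,-.32367,-.0008],[-.32367,.94617,.00208],[0,.0022,-1]]),
([-60.860,53.011,56.909,.0015,-93.899,94.757],[.28505,-.83948,.22269],[[.5577,-.83004,0],[-.83004,-.5577,0],[0,0,-1]]),
([-60.5996,65.7868,80.6574,.8558,-101.2521,94.6875],[.31912,-.90097,.19702],[[.5571,-.83025,.01821],[-.82815,-.55706,-.06215],[.06174,.01955,-.9979]]),
([-57.974,61.2357,80.6045,8.3509,-91.308,73.7073],[.34759,-.93775,.30592],[[.2387,-.97029,.03944],[-.91103,-.23781,-.33686],[.33623,.04447,-.94073]]),
([-58.3747,57.8056,80.5975,14.467,-75.1349,69.5875],[.34797,-1.00126,.42782],[[.13649,-.98468,.10852],[-.75115,-.17429,-.63671],[.64587,.00539,-.76343]]),
([-62.8065,28.8577,28.9256,-22.278,-55.6683,126.7476],[.35031,-.79546,.36129],[[.64209,-.54751,.53661],[-.41315,-.83675,-.35938],[.64577,.00906,-.76348]])]
def Q(ax,a): return R.from_rotvec(np.radians(a)*np.array(ax,float))
X,Y,Z=[1,0,0],[0,1,0],[0,0,1]
def fk(q,p,s4,s6,C):
    A=Q(Z,q[0]); U=A*Q(Y,q[1]); F=A*Q(Y,q[1]-q[2]); W=F*Q(X,s4*q[3])*Q(Y,-q[4]); T=W*Q(X,s6*q[5])
    pos=np.array([0,0,p[0]])+A.apply([p[1],p[2],0])+U.apply([0,0,p[3]])+F.apply([p[4],p[7],p[5]])+T.apply([p[6],0,0])
    return pos,T*C
def fit():
    best=None
    for s4 in(1,-1):
        for s6 in(1,-1):
            Cs=[fk(q,np.zeros(8),s4,s6,R.identity())[1].inv()*R.from_matrix(r) for q,_,r in D]
            C=R.concatenate(Cs).mean(); e=max((C.inv()*c).magnitude() for c in Cs)
            if best is None or e<best[0]: best=(e,s4,s6,C)
    e,s4,s6,C=best
    f=lambda p:np.r_[np.concatenate([fk(q,p,s4,s6,C)[0]-x for q,x,_ in D])*1000,(p-[.15,0,0,.4,.4,0,.25,0])*.01]
    r=least_squares(f,[.15,0,0,.4,.4,0,.25,0]); return r.x,s4,s6,C,np.degrees(e),abs(r.fun[:-8]).max()
P=fit()
LO=np.array([-179.83,-69.29,-61.27,-181.25,-171.15,-177.46]);HI=np.array([179.83,118.12,80.66,117.63,-9.14,177.46])
def ik(pos,rot,q0):
    def f(q):
        x,T=fk(q,*P[:4]); return np.r_[(x-pos)*1000,np.degrees((R.from_matrix(rot).inv()*T).as_rotvec())*3]
    r=least_squares(f,np.clip(q0,LO+.1,HI-.1),bounds=(LO,HI)); return r.x,abs(r.fun).max()
def rot(az,lean=40.2,flip=1):
    z=np.r_[np.sin(np.radians(lean))*np.array([np.cos(np.radians(az)),np.sin(np.radians(az))]),-np.cos(np.radians(lean))]
    y=np.cross([0,0,1],z);y/=np.linalg.norm(y);y*=-1   # matches present grasp: x up-front
    x=np.cross(y,z)
    if x[2]*flip<0: x,y=-x,-y
    return np.c_[x,y,z]
E
python3 - <<'E'
from kin import *
np.set_printoptions(precision=3,suppress=True)
print(P[0],P[1:3],P[4:])
q=D[-1][0]
for n,pos,az0,az1 in(("pocket",[.5795,-.272,.08],-34,65),("pocket hi",[.5,-.45,.25],-34,65)):
    for k in np.linspace(0,1,12):
        p=np.array(D[-1][1])*(1-k)+k*np.array(pos)
        s=ik(p,rot(az0+(az1-az0)*k),q);q=s[0]
        if k>.5: print(n,k,q,s[1])
    q=D[-1][0]
# multi-start search, both flips
g=np.random.default_rng(0)
for nm,pos,az in(("pocket",[.5795,-.272,.08],65.3),("jar",[.55,.26,.1],-121.5),("jar@front",[.4,-.3,.1],65)):
  for fl in(1,-1):
    S=[ik(pos,rot(az,40.2,fl),g.uniform(LO,HI)) for _ in range(25)]
    S=[s[0] for s in S if s[1]<.5]; u=[]
    for s in S:
        if all(abs(s-v).max()>3 for v in u): u.append(s)
    print(nm,fl,*u,sep="\n")
E
```

```text
[ 0.272  0.068 -0.079  0.467  0.418 -0.077  0.278 -0.079] (-1, -1) (np.float64(0.0024205900668255336), np.float64(30.491695367904747))
pocket 0.5454545454545454 [-46.912  28.447   2.369 -43.011 -55.908 177.46 ] 7.254329000720785
pocket 0.6363636363636364 [-42.195  29.512   1.681 -39.965 -57.435 177.46 ] 16.679296556737505
pocket 0.7272727272727273 [-37.139  30.899   1.223 -37.091 -58.423 177.46 ] 25.330083812232328
pocket 0.8181818181818182 [-31.828  32.653   1.122 -34.356 -59.042 177.46 ] 33.25719211684542
pocket 0.9090909090909092 [-26.354  34.81    1.504 -31.734 -59.467 177.46 ] 40.47713084069082
pocket 1.0 [-20.813  37.388   2.484 -29.208 -59.871 177.46 ] 46.97077580775655
pocket hi 0.5454545454545454 [-55.851  30.779  19.128 -41.15  -72.014 176.835] 2.220446049250313e-13
pocket hi 0.6363636363636364 [-53.1    31.679  20.452 -38.775 -76.884 177.46 ] 9.994859616873834
pocket hi 0.7272727272727273 [-50.019  32.621  21.712 -36.39  -81.352 177.46 ] 22.285228808065266
pocket hi 0.8181818181818182 [-46.745  33.623  22.796 -34.276 -85.351 177.46 ] 35.47559146524689
pocket hi 0.9090909090909092 [-43.313  34.704  23.765 -32.391 -88.953 177.46 ] 49.27302394279954
pocket hi 1.0 [-39.758  35.896  24.696 -30.71  -92.246 177.46 ] 63.44360743352313
pocket
1
[ -27.114   41.561    1.345  -47.027  -61.81  -149.952]
pocket
-1
[-27.114  41.561   1.345 -47.026 -61.81   30.046]
jar
1
[  44.532   48.606   19.957    9.119 -100.574  -77.556]
jar
-1
[  44.532   48.606   19.956    9.12  -100.573  102.444]
jar@front
1
[ -38.816   31.549  -15.22   -44.606  -63.197 -138.175]
jar@front
-1
[-38.816  31.548 -15.219 -44.605 -63.198  41.824]
```

```bash
python3 - <<'E'
s=open("kin.py").read()
s=s.replace("U.apply([0,0,p[3]])","U.apply([p[8],0,p[3]])").replace("np.zeros(8)","np.zeros(11)").replace("T.apply([p[6],0,0])","T.apply([p[6],p[9],p[10]])").replace(".25,0]",".25,0,0,0,0]").replace("fun[:-8]","fun[:-11]")
open("kin.py","w").write(s)
E
python3 - <<'E'
from kin import *
np.set_printoptions(precision=3,suppress=True)
print(P[0],P[4:])
q=np.array(D[-1][0])
for k in np.linspace(0,1,27):
    p=np.array([.35,-.795,.361])*(1-k)+k*np.array([.5,-.45,.3]); s=ik(p,rot(-34-261*k),q)
    print(round(k,2),s[0],round(s[1],2),abs(s[0]-q).max()); q=s[0]
E
```

```text
[ 0.281  0.133 -0.036  0.429  0.377 -0.078  0.268 -0.114 -0.009 -0.016
 -0.006] (np.float64(0.0024205900668255336), np.float64(30.489886952143163))
0.0 [-61.643  28.378  23.852 -22.689 -50.929 126.566] 0.0 5.073795747348289
0.04 [-58.107  24.806  18.126 -12.887 -44.708 110.071] 0.0 16.494451362025472
0.08 [-54.251  22.262  14.072  -0.169 -41.61   90.259] 0.0 19.81200381608734
0.12 [-50.27   20.8    11.634  13.285 -42.237  69.423] 0.0 20.83599179140107
0.15 [-46.389  20.439  10.756  24.598 -46.253  50.529] 0.0 18.893589636430455
0.19 [-42.822  21.133  11.353  32.47  -52.621  34.95 ] 0.0 15.579043901138228
0.23 [-39.735  22.767  13.306  37.219 -60.31   22.429] 0.0 12.521601104975083
0.27 [-37.225  25.183  16.464  39.664 -68.617  12.189] 0.0 10.239531083328286
0.31 [-35.322  28.206  20.658  40.532 -77.14    3.521] 0.0 8.667890761950025
0.35 [-34.007  31.668  25.708  40.338 -85.67   -4.113] 0.0 8.530341891284777
0.38 [-33.225  35.423  31.434  39.411 -94.1   -11.119] 0.0 8.43036944235915
0.42 [ -32.91    39.344   37.66    37.934 -102.366  -17.821] 0.0 8.26552714793992
0.46 [ -32.989   43.
[... 526 characters left out ...]
58  -84.204] 0.0 13.957263034464503
0.73 [ -39.435   59.552   71.902   -5.591 -142.298  -98.478] 0.0 14.27458697257535
0.77 [ -40.599   57.698   67.96   -13.868 -138.753 -111.431] 0.0 12.952827243937392
0.81 [ -41.69    54.919   62.29   -20.403 -133.37  -122.388] 0.0 10.956930000531742
0.85 [ -42.662   51.513   55.526  -25.411 -126.755 -131.542] 0.0 9.154241695966562
0.88 [ -43.465   47.684   48.112  -29.325 -119.321 -139.355] 0.0 7.812398437273231
0.92 [ -44.04    43.564   40.334  -32.519 -111.318 -146.256] 0.0 8.002500481558087
0.96 [ -44.322   39.234   32.389  -35.248 -102.896 -152.59 ] 0.0 8.421670552462828
1.0 [ -44.235   34.752   24.423  -37.664  -94.143 -158.64 ] 0.0 8.753841170986433
```

Emit:
move_arm(targets="0 0.4 0 -1;0 0.4 0 -1;0 0.4 0 -1;0 0.4 0 -1;0 0.4 0 -1;0 0.4 0 -1;0 0.4 0 -1;0 0.4 0 -1;0 0.4 0 -1;0 0.4 0 -1")

```text
time_s: 7.93
tcp_pos: [0.3486, -0.7038, 0.3603]
ee_rot: [[0.137, -0.985, 0.103], [-0.755, -0.171, -0.634], [0.642, 0.009, -0.767]]
wrist_force: [0.1, -0.8, -0.1]
gripper_width: 0.997
gripper_force: 0.0
```

Emit:
move_arm(targets="0 0.5 0 -1;0 0.5 0 -1;0 0.5 0 -1;0 0.5 0 -1;0 0.5 0 -1;0 0.5 0 -1;0 0.5 0 -1;0 0.5 0 -1;0 0.5 0 -1;0 0.5 0 -1")

```text
time_s: 8.77
tcp_pos: [0.3491, -0.5788, 0.3603]
ee_rot: [[-0.491, -0.765, -0.418], [-0.59, 0.645, -0.486], [0.641, 0.008, -0.768]]
wrist_force: [0.1, -0.6, -0.3]
gripper_width: 1.0
gripper_force: 0.0
```

Emit:
move_arm(targets="0 0.3 -0.2 -1;0 0.3 -0.2 -1;0 0.3 -0.2 -1;0 0 -0.2 -1;0 0 -0.2 -1;0 0 -0.2 -1;0 0 0 -1;0 0 0 -1;0 0 0 -1;0 0 0 -1")

```text
time_s: 9.6
tcp_pos: [0.3492, -0.5572, 0.3297]
ee_rot: [[-0.768, 0.003, -0.64], [-0.003, 1.0, 0.008], [0.64, 0.008, -0.768]]
wrist_force: [0.1, -0.2, 0.2]
gripper_width: 0.999
gripper_force: 0.0
```

```bash
python3 -c "
from station import *
s=sense();print(s['joints'],s['joint_velocities'],s['tcp_pos'],s['ee_rot'])"
```

```text
[ -34.83821786   37.45796848   23.35280099   22.3351447  -109.0860777
  -54.10393978] [-10.74744683  18.11012149  40.99771142 -23.9102318  -39.68125146
 -36.43362126] [ 0.34922778 -0.55724884  0.32973125] [[-0.76812508  0.00250003 -0.64029494]
 [-0.00349165  0.99996115  0.00809308]
 [ 0.6402903   0.00845218 -0.76808651]]
```

Emit:
move_arm(targets="0 0 0 -1;0 0 0 -1;0 0 0 -1;0 0 0 -1;0 0 0 -1;0 0 0 -1;0 0 0 -1;0.3 0.2 0 -1;0.3 0.2 0 -1;0.3 0.2 0 -1")

```text
time_s: 10.43
tcp_pos: [0.3718, -0.5424, 0.3293]
ee_rot: [[-0.496, 0.768, -0.405], [0.586, 0.64, 0.497], [0.641, 0.009, -0.768]]
wrist_force: [0.3, 0.2, 0.2]
gripper_width: 1.002
gripper_force: 0.0
```

Emit:
move_arm(targets="0.5 0.4 -0.3 -1;0.5 0.4 -0.3 -1;0.5 0.4 -0.3 -1;0.5 0.4 -0.3 -1;0.5 0.4 -0.3 -1;0.5 0.4 -0.3 -1;0.5 0.4 -0.3 -1;0.5 0.4 -0.3 -1;0.5 0.4 -0.3 -1;0.5 0.4 -0.3 -1")

```text
time_s: 11.27
tcp_pos: [0.4969, -0.4422, 0.2546]
ee_rot: [[0.131, 0.984, 0.122], [0.757, -0.178, 0.629], [0.64, 0.01, -0.768]]
wrist_force: [0.3, -0.4, -0.1]
gripper_width: 1.0
gripper_force: 0.0
```

Emit:
move_arm(targets="0.5 0.4 -0.3 -1;0 0.4 -0.3 -1;0 0.4 -0.3 -0.8;0 0 0 0")

```text
time_s: 11.6
tcp_pos: [0.5073, -0.4101, 0.2323]
ee_rot: [[0.309, 0.913, 0.267], [0.702, -0.408, 0.584], [0.642, 0.007, -0.767]]
wrist_force: [-0.8, 1.1, 0.1]
gripper_width: 1.001
gripper_force: 0.0
```

```bash
python3 - <<'E'
from h import *
s=sense();print(s['joints'],s['tcp_pos'],s['ee_rot'])
c=capture("wrist");cv2.imwrite("pics/w1.png",c["image"])
E
```

```text
[ -44.08782921   33.81245511   24.69259011  -37.40009057  -95.18104195
 -158.49031782] [ 0.5073035  -0.41005432  0.2322559 ] [[ 0.30859241  0.91302587  0.26674797]
 [ 0.70205844 -0.40783938  0.5837645 ]
 [ 0.64178242  0.00712737 -0.76685366]]
```

View pics/w1.png

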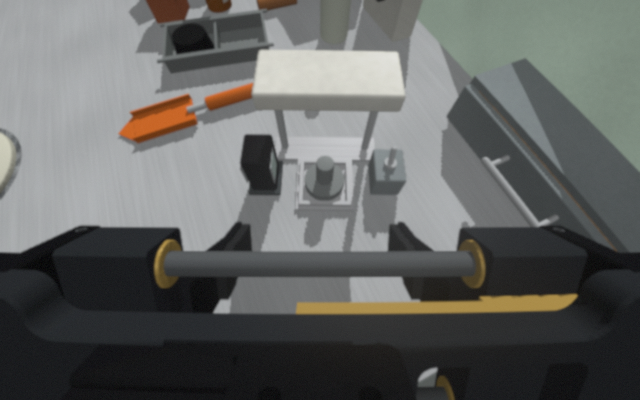

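```bash
python3 - <<'E'
from h import *
s=sense();c=capture("wrist");im=c["image"]
a=cv2.resize(im[140:220,270:370],(800,640),interpolation=cv2.INTER_CUBIC)[:600]
cv2.imwrite("pics/w1z.png",a)
W=wristW(c,s)
for p,z in(((325,161),.07),((252,95),.165),((402,108),.165),((325,190),.024)): print(p,onplane(c,[p],z,W))
E
```

```text
(325, 161) [[ 0.5789998  -0.27333778  0.07      ]]
(252, 95) [[ 0.5130158  -0.21234365  0.165     ]]
(402, 108) [[ 0.65971565 -0.29653942  0.165     ]]
(325, 190) [[ 0.57062616 -0.29482919  0.024     ]]
```

View pics/w1z.png

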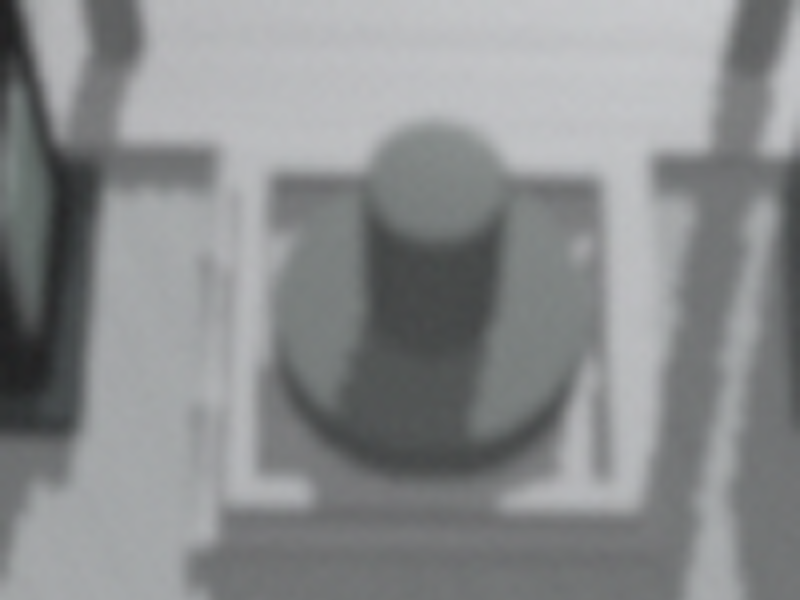

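```bash
python3 - <<'E'
from h import *
s=sense();c=capture("wrist");W=wristW(c,s)
print("post",onplane(c,[(324.6,162.75)],.07,W))
o=onplane(c,[(297.75,203.75),(350.6,203.75)],.014,W);print(o,np.linalg.norm(o[1]-o[0]))
q=onplane(c,[(303.5,161.9),(345.3,161.9),(346.5,199.75),(302.3,199.75)],.014,W)
print(q,q.mean(0),np.linalg.norm(q-np.roll(q,1,0),axis=1))
az=lambda v:np.degrees(np.arctan2(v[1],v[0]))
print("yaws",az(q[0]-q[3]),az(q[1]-q[2]),az(q[1]-q[0])+90,az(q[2]-q[3])+90,az(o[1]-o[0])+90,"tool",az(s['ee_rot'][:,2]))
E
```

```text
post [[ 0.5781012  -0.27673626  0.07      ]]
[[ 0.52624034 -0.29621136  0.014     ]
 [ 0.59982887 -0.32842279  0.014     ]] 0.08032962146598611
[[ 0.56244759 -0.23167092  0.014     ]
 [ 0.62490402 -0.25885019  0.014     ]
 [ 0.59702658 -0.31996697  0.014     ]
 [ 0.53508825 -0.29286916  0.014     ]] [ 0.57986661 -0.27583931  0.014     ] [0.0670355  0.06811401 0.06717449 0.06760657]
yaws 65.91244681681066 65.48066227036628 66.48268810588434 66.37078599688502 66.3598732665534 tool 65.38402031687266
```

Emit:
move_arm(targets="0.36 0.68 -0.9 0.14;0.36 0.68 -0.9 0;0.36 0.68 -0.9 0;0.36 0.68 -0.9 0;0.36 0.68 -0.9 0;0.36 0.68 -0.9 0;0.36 0.68 -0.9 0;0 0 0 0", gripper=56)

```text
time_s: 12.42
tcp_pos: [0.572, -0.2889, 0.07]
ee_rot: [[0.299, 0.92, 0.253], [0.704, -0.392, 0.592], [0.644, 0.001, -0.765]]
wrist_force: [-0.7, 0.6, -1.0]
gripper_width: 0.648
gripper_force: 0.0
```

Emit:
move_arm(targets="0.22 0.46 -0.61 0;0.22 0.46 -0.61 0;0 0 0 0")

```text
time_s: 12.67
tcp_pos: [0.583, -0.2683, 0.0419]
ee_rot: [[0.298, 0.919, 0.256], [0.706, -0.393, 0.589], [0.642, 0.005, -0.767]]
wrist_force: [-0.6, 0.0, -0.2]
gripper_width: 0.645
gripper_force: 0.0
```

Emit:
move_arm(targets="0 0 0 0;0 0 0 0;0 0 0 0;0 0 0 0;0 0 0 0;0 0 0 0", gripper=0)

```text
time_s: 13.17
tcp_pos: [0.5824, -0.2705, 0.0452]
ee_rot: [[0.298, 0.919, 0.26], [0.708, -0.395, 0.586], [0.641, 0.009, -0.768]]
wrist_force: [-1.5, -0.6, 1.3]
gripper_width: 0.288
gripper_force: 30.0
```

```bash
python3 - <<'E'
from h import *
s=sense();print(s['tcp_pos'],s['wrist_force'],s['gripper_width']*87,s['gripper_force'])
t=capture("top");im=t["image"]
# tray zoom
cv2.imwrite("pics/tz.png",cv2.resize(im[170:300,140:345],(800,507),interpolation=cv2.INTER_CUBIC))
E
```

```text
[ 0.58242559 -0.27051033  0.04524339] [-1.4711437  -0.56233528  1.32437963] 25.066835117110802 30.009408184814674
```

View pics/tz.png

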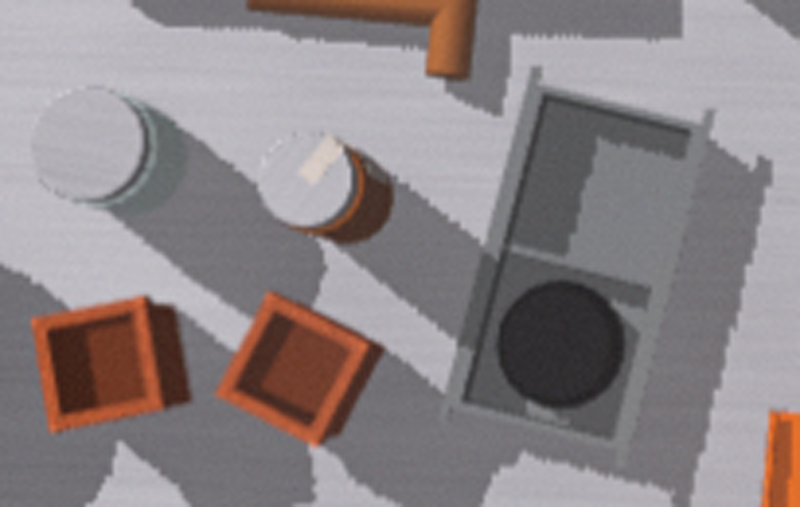

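```bash
python3 - <<'E'
from h import *
np.set_printoptions(precision=4,suppress=True)
t=capture("top")
f=lambda l,z:onplane(t,np.array(l)/3.902+[140,170],z)[:,:2]
q=f([(548,95),(693,130),(652,285),(508,245)],.036);print("free",q,q.mean(0))
o=f([(533,70),(712,112),(625,462),(448,415)],.036);print("tray",o.mean(0),np.linalg.norm(o-np.roll(o,1,0),axis=1)); d=o[0]-o[3]; print("yaw",np.degrees(np.arctan2(d[1],d[0])))
j=f([(305,182)],.124)[0];e=f([(335,143)],.124)[0]-j;L=np.degrees(np.arctan2(e[1],e[0]));print("jar",j,L)
w=f([(88,145)],.088)[0];print("wide",w)
a=f([(32,320),(147,298),(163,408),(52,432)],.074);b=f([(270,292),(382,348),(318,444),(220,396)],.074)
print("pots",a.mean(0),b.mean(0)); P=np.radians(L-90);u=np.array([np.cos(P),np.sin(P)]);v=np.array([-u[1],u[0]])
for n,p in(("wide",w[None]),("a",a),("b",b),("tray",o)): print(n,"along pointing, along closing(label=+)",np.c_[(p-j)@u,(p-j)@v]*1000)
E
```

```text
free [[0.6143 0.1327]
 [0.5951 0.0425]
 [0.4991 0.0646]
 [0.521  0.1535]] [0.5574 0.0983]
tray [0.5113 0.1092] [0.2169 0.1139 0.2194 0.1109]
yaw -11.403399735372663
jar [0.5481 0.2603] -34.87900100792004
wide [0.5694 0.3982]
pots [0.4412 0.3878] [0.4418 0.2699]
wide along pointing, along closing(label=+) [[-125.3165  -61.3662]]
a along pointing, along closing(label=+) [[ -91.5669 -163.9397]
 [ -44.6842 -112.8505]
 [   3.045  -157.558 ]
 [ -40.8685 -207.7934]]
b along pointing, along closing(label=+) [[  11.7455  -66.4652]
 [  85.0484  -52.887 ]
 [  89.0753 -119.4229]
 [  25.6872 -131.9577]]
tray along pointing, along closing(label=+) [[ 49.8464 134.1886]
 [154.4906 179.07  ]
 [239.1607 -23.3771]
 [136.2545 -64.7679]]
```

Emit:
move_arm(targets="0 0 0.3 0;0 0 0.5 0;0 0 0.5 0;-0.1 -0.2 0 0;-0.2 -0.5 0 0;-0.4 -0.9 0 0;-0.4 -0.9 0.2 0;-0.4 -0.9 0.2 0;-0.4 -0.9 0.5 0;-0.4 -0.9 0.5 0")

```text
time_s: 14.1
tcp_pos: [0.5235, -0.4018, 0.1111]
ee_rot: [[0.3, 0.918, 0.258], [0.706, -0.396, 0.587], [0.641, 0.007, -0.767]]
wrist_force: [0.5, 0.1, -0.5]
gripper_width: 0.289
gripper_force: 30.0
```

```bash
python3 - <<'E'
from h import *
from kin import *
np.set_printoptions(precision=3,suppress=True)
t=capture("top")
print("spray",onplane(t,[(316,127)],.17),onplane(t,[(317,140)],.11)); s=sense(); q=s["joints"];print(q)
for az in(66,76,86,96,110): r=ik([.562,.105,.05],rot(az),[5,45,5,-35,-60,-165]);print(az,r)
for az in(-121.6+360,): r=ik([.545,.255,.08],rot(az),[44,48,20,9,-100,-77]);print(az,r)
E
```

```text
spray [[0.745 0.049 0.17 ]] [[0.732 0.047 0.11 ]]
[ -42.979   40.123   18.955  -37.238  -84.917 -151.442]
66 (array([  10.736,   38.277,  -29.654,  -95.8  ,  -32.219, -125.387]), np.float64(1.249000902703301e-13))
76 (array([   8.769,   39.506,  -24.516,  -79.53 ,  -37.246, -131.86 ]), np.float64(1.8041124150158794e-13))
86 (array([   7.592,   41.032,  -19.158,  -67.095,  -43.347, -135.19 ]), np.float64(1.1102230246251565e-13))
96 (array([   7.11 ,   42.772,  -13.723,  -57.496,  -49.925, -136.157]), np.float64(2.220446049250313e-13))
110 (array([   7.413,   45.407,   -6.228,  -47.151,  -59.231, -134.828]), np.float64(3.3306690738754696e-13))
238.4 (array([ 43.652,  53.731,  21.391,   9.525, -96.823, -77.489]), np.float64(1.6653345369377348e-13))
```

Emit:
move_arm(targets="-0.2 -0.4 1 0;-0.1 -0.3 1 0;0 0 1 0;0 0 1 0;0 0 1 0;0 0 1 0;0 0 1 0;0 0 1 0")

```text
time_s: 14.82
tcp_pos: [0.5169, -0.4183, 0.3126]
ee_rot: [[0.299, 0.918, 0.259], [0.707, -0.396, 0.586], [0.641, 0.008, -0.768]]
wrist_force: [0.6, -1.0, -0.9]
gripper_width: 0.293
gripper_force: 30.0
```

Emit:
move_arm(targets="0 0.9 0 0.4;0 1 0 0.4;0 1 0 0.4;0 1 0 0.4;0 1 0 0.4;0 1 0 0.4;0.2 1 0 0.4;0.2 1 0 0.4;0.2 1 0 0.4;0.2 1 0 0.4")

```text
time_s: 15.65
tcp_pos: [0.5374, -0.1698, 0.3115]
ee_rot: [[0.038, 0.998, 0.042], [0.767, -0.056, 0.639], [0.641, 0.008, -0.768]]
wrist_force: [0.2, -0.5, -0.9]
gripper_width: 0.293
gripper_force: 30.0
```

Emit:
move_arm(targets="0.2 1 0 0;0.2 1 0 0;0.2 1 0 0;0.2 1 0 0;0 1 0 0;0 1 0 0;0 1 0 0;0 1 -0.2 0;0 1 -0.5 0;0 0.9 -0.8 0")

```text
time_s: 16.48
tcp_pos: [0.5584, 0.0778, 0.2758]
ee_rot: [[0.035, 0.998, 0.047], [0.767, -0.057, 0.639], [0.64, 0.014, -0.768]]
wrist_force: [0.5, 0.6, -1.3]
gripper_width: 0.292
gripper_force: 30.0
```

Emit:
move_arm(targets="0 0.7 -1 0;0 0.3 -1 0;0 0 -1 0;0 0 -1 0;0 0 -0.9 0;0 0 -0.5 0;0 0 0 0")

```text
time_s: 17.07
tcp_pos: [0.5561, 0.1018, 0.136]
ee_rot: [[0.043, 0.998, 0.039], [0.767, -0.058, 0.639], [0.64, 0.002, -0.768]]
wrist_force: [-0.3, -0.2, -1.2]
gripper_width: 0.284
gripper_force: 30.0
```

```bash
python3 - <<'E'
from h import *
s=sense();print(s['joints'],s['tcp_pos'],s['wrist_force'])
c=capture("wrist");cv2.imwrite("pics/w2.png",c["image"])
E
```

```text
[   2.00001263   23.90396512   -5.54966854  -44.94467137  -64.49447385
 -163.64895753] [0.55610515 0.10175867 0.13598598] [-0.30537916 -0.21874364 -1.16138697]
```

View pics/w2.png

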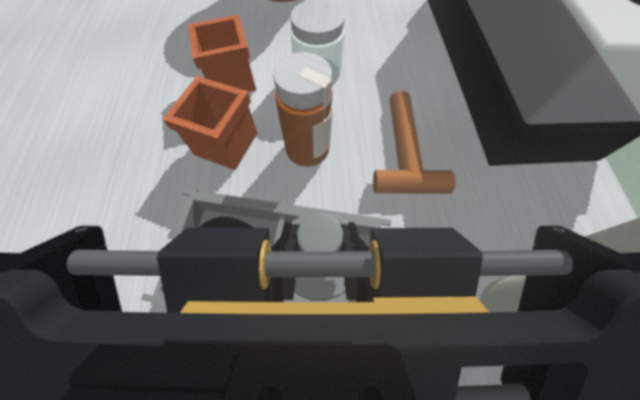

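Emit:
move_arm(targets="0.08 0.16 -0.5 0;0 0 -0.9 0;0 0 -0.9 0;0 0 -0.7 0;0 0 -0.3 0;0 0 -0.15 0;0 0 0 0")

```text
time_s: 17.7
tcp_pos: [0.5602, 0.1064, 0.0533]
ee_rot: [[0.037, 0.998, 0.044], [0.767, -0.057, 0.639], [0.641, 0.01, -0.768]]
wrist_force: [0.2, -0.1, -1.1]
gripper_width: 0.291
gripper_force: 30.0
```

```bash
python3 - <<'E'
from h import *
s=sense();print(s['joints'],s['tcp_pos'],s['wrist_force'])
t=capture("top");x=capture("scene")
m=np.hstack([cv2.resize(t["image"][175:295,240:340],(400,480),interpolation=cv2.INTER_CUBIC),cv2.resize(x["image"][160:260,290:373],(400,480),interpolation=cv2.INTER_CUBIC)])
cv2.imwrite("pics/m3.png",m)
E
```

```text
[   1.67392234   30.82406359   -7.8202911   -48.69003836  -58.11570932
 -155.40436725] [0.56022637 0.10638676 0.05329096] [ 0.18189286 -0.11214126 -1.05050097]
```

Emit:
move_arm(targets="0 0 -0.2 0;0 0 -0.1 0;0 0 0 0;0 0 0 0")

```text
time_s: 18.13
tcp_pos: [0.5597, 0.1064, 0.0458]
ee_rot: [[0.038, 0.998, 0.043], [0.767, -0.057, 0.639], [0.641, 0.009, -0.768]]
wrist_force: [0.1, 0.4, -1.3]
gripper_width: 0.29
gripper_force: 30.0
```

View pics/m3.png

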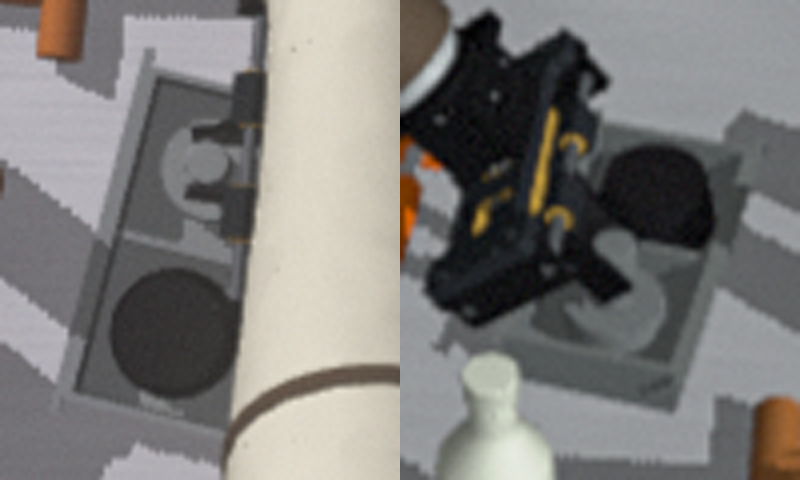

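Emit:
move_arm(targets="0 0 -0.08 0;0 0 0 0")

```text
time_s: 18.3
tcp_pos: [0.5601, 0.1064, 0.0443]
ee_rot: [[0.037, 0.998, 0.044], [0.767, -0.057, 0.64], [0.641, 0.01, -0.767]]
wrist_force: [0.6, -1.0, 2.1]
gripper_width: 0.288
gripper_force: 30.0
```

Emit:
move_arm(targets="0 0 -0.08 0;0 0 0 0")

```text
time_s: 18.47
tcp_pos: [0.5603, 0.1064, 0.0441]
ee_rot: [[0.035, 0.998, 0.044], [0.766, -0.055, 0.641], [0.642, 0.011, -0.766]]
wrist_force: [-1.7, -2.1, 11.1]
gripper_width: 0.294
gripper_force: 30.0
```

Emit:
move_arm(targets="0 0 0 0;0 0 0 0;0 0 0 0", gripper=46)

```text
time_s: 18.72
tcp_pos: [0.5597, 0.1064, 0.0416]
ee_rot: [[0.038, 0.998, 0.044], [0.767, -0.057, 0.639], [0.641, 0.009, -0.768]]
wrist_force: [-0.1, -0.2, -1.4]
gripper_width: 0.434
gripper_force: 0.0
```

Emit:
move_arm(targets="0 -0.2 0.25 0;0 -0.5 0.6 0;0 -0.7 0.9 0;0 -0.7 0.9 0;0 -0.7 0.9 0;0 0 1 1;0 0 1 1;0 0 1 1;0 0 1 1;0 0 1 1")

```text
time_s: 19.55
tcp_pos: [0.5594, 0.0356, 0.2569]
ee_rot: [[-0.292, 0.928, -0.233], [0.71, 0.374, 0.597], [0.64, 0.009, -0.768]]
wrist_force: [1.5, 0.5, -0.3]
gripper_width: 0.533
gripper_force: 0.0
```

```bash
python3 - <<'E'
from h import *
s=sense();print(s['joints'],s['tcp_pos'],s['wrist_force'])
c=capture("wrist");cv2.imwrite("pics/w3.png",c["image"])
E
```

```text
[  -1.66212887   25.29746979   13.46077997  -36.2817363   -95.01914899
 -153.96964875] [0.55937272 0.035628   0.25688995] [ 1.46367409  0.51519994 -0.29674155]
```

View pics/w3.png

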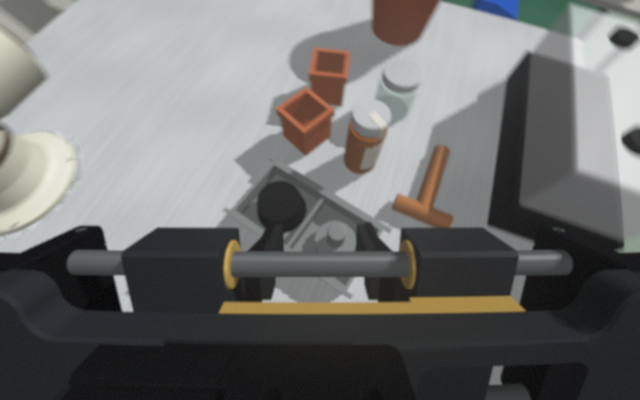

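```bash
cat > jar.py <<'E'
from h import *
np.set_printoptions(precision=4,suppress=True)
s=sense()
for n in("top","scene","wrist"):
    c=capture(n);W=wristW(c,s) if n=="wrist" else c["world_from_camera"]
    im=c["image"].astype(int)
    # project the lid neighbourhood to a metric plane image at z=.124 (1 px = 0.5 mm)
    K=np.array([[c["fx"],0,c["cx"]],[0,c["fy"],c["cy"]],[0,0,1]])
    g=np.stack(np.meshgrid(np.arange(-80,81),np.arange(-80,81)),-1).reshape(-1,2)*.0005
    Pw=np.c_[g+[.549,.260],np.full(len(g),.124)]
    cam=(Pw-W[:3,3])@W[:3,:3]; cam=cam*[1,-1,-1]
    uv=cv2.projectPoints(cam,np.zeros(3),np.zeros(3),K,np.array(c["D"],float))[0].reshape(161,161,2).astype(np.float32)
    pl=cv2.remap(c["image"],uv[...,0],uv[...,1],cv2.INTER_LINEAR)
    cv2.imwrite(f"pics/pl_{n}.png",cv2.resize(pl,None,fx=2,fy=2))
    hsv=cv2.cvtColor(pl,cv2.COLOR_BGR2HSV)
    b=pl.astype(int);m=((b[...,2]-b[...,0]>12)&(b[...,2]-b[...,0]<60)&(b.min(2)>130)&(b.max(2)<256)).astype(np.uint8)
    r=np.hypot(*np.meshgrid(np.arange(-80,81),np.arange(-80,81)));m[r>64]=0
    k,lab,st,ce=cv2.connectedComponentsWithStats(m)
    if k<2: print(n,"none");continue
    i=1+np.argmax(st[1:,4]);ys,xs=np.nonzero(lab==i);q=np.c_[xs,ys]*.5-40
    rect=cv2.minAreaRect(q.astype(np.float32));bp=cv2.boxPoints(rect);e=[bp[1]-bp[0],bp[2]-bp[1]];d=max(e,key=np.linalg.norm);a=np.degrees(np.arctan2(d[1],d[0]))
    while a>60:a-=180
    while a<-120:a+=180
    ce=q.mean(0)
    print(n,"n",st[i,4]*.25,"cent",ce+[549,260],"ang",a,"size",rect[1],"->centre",ce+[549,260]-13.5*np.array([np.cos(np.radians(a)),np.sin(np.radians(a))]))
E
python3 jar.py
```

```text
top n 266.5 cent [562.2387 252.3982] ang -37.56859 size (10.639452934265137, 28.168636322021484) ->centre [551.5383 260.6293]
scene n 172.0 cent [560.0196 252.3009] ang -36.15818 size (8.213651657104492, 26.178104400634766) ->centre [549.1198 260.2661]
wrist n 160.25 cent [563.3534 251.7488] ang -36.027363 size (9.484269142150879, 32.09211730957031) ->centre [552.4354 259.6891]
```

Emit:
move_arm(targets="0 0.4 0 1;0 0.4 0 1;0 0.4 0 1;0 0.4 0 1;0 0.4 0 1;0 0.4 0 1;0 0.4 0 1;0 0.4 0 1;0 0.4 0 1;0 0.4 0 1", gripper=76)

```text
time_s: 20.58
tcp_pos: [0.5591, 0.1363, 0.254]
ee_rot: [[-0.729, 0.311, -0.61], [0.234, 0.95, 0.205], [0.643, 0.007, -0.766]]
wrist_force: [0.6, -0.5, -1.3]
gripper_width: 0.872
gripper_force: 0.0
```

Emit:
move_arm(targets="0 0.5 0 1;0 0.5 0 1;0 0.5 0 1;0 0.5 0 1;0 0.5 0 1;0 0.5 0 1;0 0.5 0 1;0.1 0.5 0 1;0.1 0.5 0 1;0.1 0.5 0 1")

```text
time_s: 21.42
tcp_pos: [0.5669, 0.2615, 0.2538]
ee_rot: [[-0.646, -0.529, -0.55], [-0.41, 0.849, -0.335], [0.644, 0.009, -0.765]]
wrist_force: [0.1, -0.2, -0.9]
gripper_width: 0.873
gripper_force: 0.0
```

Emit:
move_arm(targets="0.1 0.4 0 1;0.1 0.4 -0.2 1;0.1 0.4 -0.2 1;0.1 0.4 -0.2 1;0.1 0.4 0 1;0 0 0 0")

```text
time_s: 21.92
tcp_pos: [0.5779, 0.3135, 0.2376]
ee_rot: [[-0.41, -0.839, -0.357], [-0.645, 0.543, -0.537], [0.645, 0.01, -0.764]]
wrist_force: [0.2, -0.2, 0.5]
gripper_width: 0.874
gripper_force: 0.0
```

```bash
python3 jar.py; python3 -c "
from station import *
s=sense();print(s['joints'],s['tcp_pos'],s['ee_rot'])"
```

```text
top n 270.75 cent [562.1676 252.3569] ang -38.418053 size (10.806864738464355, 28.016796112060547) ->centre [551.5904 260.7457]
scene n 189.25 cent [560.3771 252.1863] ang -36.469234 size (8.845937728881836, 25.698673248291016) ->centre [549.5208 260.2105]
wrist n 241.5 cent [559.7226 254.7733] ang -36.8699 size (10.099998474121094, 25.59999656677246) ->centre [548.9226 262.8733]
[  45.4151277    46.03601707   32.5333941     7.51697142 -115.78368227
  -77.72401702] [0.57946737 0.31080841 0.23970507] [[-0.41640269 -0.83516447 -0.35931756]
 [-0.64356213  0.54991715 -0.53237103]
 [ 0.64221226  0.00956244 -0.7664672 ]]
```

Emit:
move_arm(targets="0.06 -0.08 -0.8 -0.54;0 -0.08 -0.9 0;0 -0.08 -0.9 0;0 -0.08 -0.9 0;0 0 0 0;0 0 0 0")

```text
time_s: 22.57
tcp_pos: [0.5814, 0.3017, 0.1524]
ee_rot: [[-0.446, -0.808, -0.385], [-0.622, 0.589, -0.515], [0.643, 0.009, -0.766]]
wrist_force: [-0.3, -0.4, 1.0]
gripper_width: 0.872
gripper_force: 0.0
```

```bash
python3 jar.py; python3 -c "
from station import *
s=sense();print(s['joints'],s['tcp_pos'],s['ee_rot'])"
```

```text
top n 169.0 cent [561.1146 253.2567] ang -36.869904 size (9.100000381469727, 22.5) ->centre [550.3146 261.3567]
scene none
wrist n 8.0 cent [576.5156 273.7188] ang -73.07248 size (1.3726191520690918, 12.020813941955566) ->centre [572.5849 286.6338]
[  44.34202398   48.68205206   26.63705654    6.08049453 -107.16292275
  -80.4603882 ] [0.58221752 0.30344453 0.15500374] [[-0.44858811 -0.80897297 -0.37990978]
 [-0.62572746  0.58779561 -0.51279769]
 [ 0.63814877  0.00768504 -0.76987472]]
```

Emit:
move_arm(targets="-0.31 -0.41 -0.66 0;-0.31 -0.41 -0.66 0;-0.31 -0.41 -0.66 0;-0.31 -0.41 -0.66 0;-0.31 -0.41 -0.66 0;0 0 0 0;0 0 0 0")

```text
time_s: 23.3
tcp_pos: [0.5431, 0.2523, 0.0717]
ee_rot: [[-0.447, -0.809, -0.381], [-0.625, 0.587, -0.515], [0.64, 0.008, -0.768]]
wrist_force: [0.4, -0.0, 0.8]
gripper_width: 0.871
gripper_force: 0.0
```

Close on the jar, then lift.

Emit:
move_arm(targets="0 0 0 0;0 0 0 0;0 0 0 0;0 0 0 0;0 0 0 0", gripper=0)

```text
time_s: 23.72
tcp_pos: [0.543, 0.2529, 0.0711]
ee_rot: [[-0.447, -0.81, -0.381], [-0.626, 0.587, -0.514], [0.64, 0.008, -0.769]]
wrist_force: [-0.7, 2.9, 1.7]
gripper_width: 0.661
gripper_force: 30.0
```

Emit:
move_arm(targets="0 0 0.2 0;0 0 0.4 0;0 0 0.6 0;0 0 0.8 0;0 0 0.8 0;0 0 0.8 0;0 0 0.8 0;0 0 0.8 0;0 0 0 0")

```text
time_s: 24.47
tcp_pos: [0.544, 0.2528, 0.2048]
ee_rot: [[-0.45, -0.81, -0.376], [-0.628, 0.587, -0.511], [0.635, 0.006, -0.773]]
wrist_force: [0.9, -0.7, -2.9]
gripper_width: 0.66
gripper_force: 30.0
```

```bash
python3 - <<'E'
from h import *
s=sense();print(s['joints'],s['tcp_pos'],s['ee_rot'],s['wrist_force'],s['moment'])
t=capture("top");x=capture("scene");w=capture("wrist")
print(cv2.imwrite("pics/lift_top.png",t["image"]))
f=lambda im,x,y,W,H:cv2.resize(im[y:y+H,x:x+W],(400,300),interpolation=cv2.INTER_CUBIC)
cv2.imwrite("pics/m4.png",np.vstack([np.hstack([f(t["image"],170,165,120,90),f(x["image"],350,130,120,90)]),np.hstack([f(w["image"],160,120,320,240),f(t["image"],0,0,640,400)])]))
E
```

```text
[  43.64902025   40.26365491   16.95270667    6.57875062 -105.58099795
  -79.92434484] [0.54396162 0.25276347 0.20481764] [[-0.45021223 -0.80975128 -0.37631345]
 [-0.62778241  0.58674296 -0.51148993]
 [ 0.6349789   0.00596395 -0.77250646]] [ 0.89750141 -0.73137072 -2.8760454 ] [ 1.61973945 -1.16595516  0.0532654 ]
True
```

Emit:
move_arm(targets="0 -0.1 0.5 -0.5;0 -0.2 0.5 -1;0 -0.3 0.5 -1;0 -0.4 0.5 -1;0 -0.5 0.5 -1;0 -0.5 0.5 -1;0 -0.5 0.5 -1;0 -0.5 0.5 -1;0 -0.5 0.5 -1;0 -0.5 0.5 -1")

```text
time_s: 25.45
tcp_pos: [0.5423, 0.1516, 0.3236]
ee_rot: [[-0.76, -0.109, -0.641], [-0.089, 0.994, -0.064], [0.644, 0.008, -0.765]]
wrist_force: [0.5, -0.3, -4.0]
gripper_width: 0.658
gripper_force: 30.0
```

Emit:
move_arm(targets="0 -0.7 0 -1;0 -0.8 0 -1;0 -0.8 0 -1;0 -0.8 0 -1;0 -0.8 0 -1;0 -0.8 0 -1;0 -0.8 0 -1;0 -0.8 0 -1;0 -0.8 0 -1;0 -0.8 0 -1")

```text
time_s: 26.28
tcp_pos: [0.542, -0.0465, 0.3232]
ee_rot: [[-0.555, 0.691, -0.462], [0.527, 0.722, 0.448], [0.644, 0.005, -0.765]]
wrist_force: [0.1, -0.0, -4.3]
gripper_width: 0.66
gripper_force: 30.0
```

```bash
python3 -c "
from station import *
s=sense();print(s['joints'],s['joint_velocities'],s['tcp_pos'],s['ee_rot'])"
```

```text
[  -3.55094939   29.25586504   26.4220118   -27.95811879 -116.77876724
 -136.18812384] [-34.22855166  -4.40413577  -2.92698271 -13.22225711  10.51544818
 -26.24017179] [ 0.54195652 -0.04653747  0.32322246] [[-0.55539558  0.69136145 -0.46212022]
 [ 0.52657559  0.7224882   0.44802786]
 [ 0.64362559  0.00549146 -0.76532081]]
```

Emit:
move_arm(targets="0 -0.9 0 -1;0 -1 0 -1;0 -1 0 -1;0 -1 0 -1;-0.1 -1 0 -1;-0.1 -1 0 -1;-0.1 -1 0 -1;-0.1 -1 0 -1;-0.1 -1 0 -1;-0.1 -1 0 -1")

```text
time_s: 27.12
tcp_pos: [0.5263, -0.2942, 0.3228]
ee_rot: [[0.048, 0.998, 0.044], [0.765, -0.065, 0.641], [0.643, 0.003, -0.766]]
wrist_force: [0.8, -0.5, -3.8]
gripper_width: 0.664
gripper_force: 30.0
```

Emit:
move_arm(targets="0 -1 0 -1;0 -1 0 -1;0 -1 0 -1;0 -0.8 0 -0.8;0 -0.5 -0.5 0;0 0 -0.9 0;0 0 -1 0;0 0 -1 0;0 0 -1 0;0 0 -1 0")

```text
time_s: 27.95
tcp_pos: [0.5267, -0.399, 0.1862]
ee_rot: [[0.288, 0.925, 0.246], [0.71, -0.379, 0.593], [0.642, 0.004, -0.767]]
wrist_force: [1.3, 0.1, -3.3]
gripper_width: 0.654
gripper_force: 30.0
```

```bash
python3 -c "
from station import *
s=sense();print(s['joints'],s['joint_velocities'],s['tcp_pos'],s['ee_rot'])"
```

```text
[ -42.1955341    36.61493162   23.04932268  -37.23783946  -91.71340799
 -155.99507152] [  0.22676856  13.35354819 -19.77847385   0.8760255   26.51027877
  19.74512248] [ 0.5266596  -0.39898987  0.18616399] [[ 0.28842932  0.92524386  0.24643928]
 [ 0.71023913 -0.3793519   0.59300296]
 [ 0.64215956  0.00399138 -0.76656061]]
```

Emit:
move_arm(targets="0 0 -0.9 0;0 0 -0.9 0;0 0 -0.9 0;0 0 -0.5 0;0 0 0 0;0 0 0 0")

```text
time_s: 28.45
tcp_pos: [0.5271, -0.3997, 0.1087]
ee_rot: [[0.289, 0.925, 0.248], [0.711, -0.381, 0.592], [0.642, 0.006, -0.767]]
wrist_force: [0.3, -0.4, -3.3]
gripper_width: 0.662
gripper_force: 30.0
```

```bash
cat > jar2.py <<'E'
from h import *
np.set_printoptions(precision=4,suppress=True)
s=sense();R=s["ee_rot"];p=s["tcp_pos"];z=R[:,2];u=z[:2]/np.hypot(*z[:2])
j=p[:2]-.0115*u;zl=p[2]-.0713+.124
print("tcp",p,"pointing az z,y",np.degrees(np.arctan2(z[1],z[0])),np.degrees(np.arctan2(R[1,1],R[0,1]))+90,"jar",j,"bottom",p[2]-.0713)
for n in("top","scene","wrist"):
    c=capture(n);W=wristW(c,s) if n=="wrist" else c["world_from_camera"]
    K=np.array([[c["fx"],0,c["cx"]],[0,c["fy"],c["cy"]],[0,0,1]])
    g=np.stack(np.meshgrid(np.arange(-80,81),np.arange(-80,81)),-1).reshape(-1,2)*.0005
    cam=(np.c_[g+j,np.full(len(g),zl)]-W[:3,3])@W[:3,:3]*[1,-1,-1]
    uv=cv2.projectPoints(cam,np.zeros(3),np.zeros(3),K,np.array(c["D"],float))[0].reshape(161,161,2).astype(np.float32)
    pl=cv2.remap(c["image"],uv[...,0],uv[...,1],cv2.INTER_LINEAR);cv2.imwrite(f"pics/pk_{n}.png",cv2.resize(pl,None,fx=1.6,fy=1.6))
    b=pl.astype(int);m=((b[...,2]-b[...,0]>12)&(b[...,2]-b[...,0]<60)&(b.min(2)>120)).astype(np.uint8)
    m[np.hypot(*np.meshgrid(np.arange(-80,81),np.arange(-80,81)))>64]=0
    k,lab,st,_=cv2.connectedComponentsWithStats(m)
    if k<2: print(n,"none");continue
    i=1+np.argmax(st[1:,4]);ys,xs=np.nonzero(lab==i);q=np.c_[xs,ys]*.5-40
    rc=cv2.minAreaRect(q.astype(np.float32));bp=cv2.boxPoints(rc);d=max([bp[1]-bp[0],bp[2]-bp[1]],key=np.linalg.norm);a=np.degrees(np.arctan2(d[1],d[0]))
    if a<0:a+=180
    ce=q.mean(0);print(n,st[i,4]*.25,"ang",a,"size",rc[1],"lid centre",ce/1000+j-.0135*np.array([np.cos(np.radians(a)),np.sin(np.radians(a))]))
E
python3 jar2.py
```

```text
tcp [ 0.5271 -0.3997  0.1087] pointing az z,y 67.24790722319176 67.62803482627339 jar [ 0.5226 -0.4103] bottom 0.03740751548822421
top 291.0 ang 154.79889 size (13.891629219055176, 27.75664710998535) lid centre [ 0.5227 -0.4095]
scene 128.25 ang 159.22775 size (7.673427104949951, 24.519502639770508) lid centre [ 0.5203 -0.4119]
wrist 297.5 ang 156.8014 size (11.161046981811523, 27.311738967895508) lid centre [ 0.522  -0.4094]
```

Emit:
move_arm(targets="0 0 -0.3 -0.15;0 0 -0.25 0;0.2 0.5 0 0;0.29 0.67 0 0;0.29 0.67 0 0;0.29 0.67 0 0;0.29 0.67 0 0;0.29 0.67 0 0;0.29 0.67 0 0;0.29 0.67 0 0")

```text
time_s: 29.43
tcp_pos: [0.5841, -0.268, 0.0972]
ee_rot: [[0.296, 0.92, 0.259], [0.708, -0.393, 0.587], [0.641, 0.01, -0.768]]
wrist_force: [-0.1, 0.3, -4.1]
gripper_width: 0.659
gripper_force: 30.0
```

Emit:
move_arm(targets="0.07 0.18 0 0;0 0 0 0;0 0 0 0")

```text
time_s: 29.68
tcp_pos: [0.5852, -0.2654, 0.097]
ee_rot: [[0.296, 0.92, 0.258], [0.709, -0.393, 0.586], [0.64, 0.01, -0.768]]
wrist_force: [-0.2, -0.0, -3.8]
gripper_width: 0.661
gripper_force: 30.0
```

```bash
python3 jar2.py
```

```text
tcp [ 0.5852 -0.2654  0.097 ] pointing az z,y 66.21996211999777 66.88274095160284 jar [ 0.5806 -0.2759] bottom 0.025728084229628564
top 13.75 ang 160.01689 size (2.3494834899902344, 10.935776710510254) lid centre [ 0.5826 -0.2772]
scene none
wrist 0.5 ang 180.0 size (0.5, 0.0) lid centre [ 0.5923 -0.3074]
```

Emit:
move_arm(targets="0 0 -0.3 0;0 0 -0.2 0;0 0 0 0")

```text
time_s: 30.08
tcp_pos: [0.5839, -0.2661, 0.0821]
ee_rot: [[0.3, 0.919, 0.257], [0.706, -0.395, 0.588], [0.641, 0.006, -0.767]]
wrist_force: [-0.7, -0.9, -3.8]
gripper_width: 0.663
gripper_force: 30.0
```

Emit:
move_arm(targets="0 0 -0.15 0;0 0 -0.1 0;0 0 0 0")

```text
time_s: 30.33
tcp_pos: [0.585, -0.2662, 0.0775]
ee_rot: [[0.298, 0.919, 0.259], [0.707, -0.394, 0.586], [0.641, 0.009, -0.767]]
wrist_force: [-0.2, -0.3, -3.9]
gripper_width: 0.663
gripper_force: 30.0
```

Emit:
move_arm(targets="0 0 -0.06 0;0 0 0 0")

```text
time_s: 30.5
tcp_pos: [0.5851, -0.2662, 0.0772]
ee_rot: [[0.297, 0.919, 0.259], [0.708, -0.394, 0.586], [0.641, 0.01, -0.767]]
wrist_force: [-0.0, -0.2, 0.4]
gripper_width: 0.66
gripper_force: 30.0
```

Emit:
move_arm(targets="0 0 -0.06 0;0 0 0 0")

```text
time_s: 30.67
tcp_pos: [0.5852, -0.2662, 0.0771]
ee_rot: [[0.295, 0.919, 0.259], [0.708, -0.393, 0.587], [0.641, 0.01, -0.767]]
wrist_force: [-1.5, 0.3, 5.6]
gripper_width: 0.661
gripper_force: 30.0
```

Emit:
move_arm(targets="0 0 0 0;0 0 0 0;0 0 0 0;0 0 0 0", gripper=76)

```text
time_s: 31.0
tcp_pos: [0.5851, -0.2661, 0.075]
ee_rot: [[0.297, 0.919, 0.259], [0.708, -0.394, 0.586], [0.641, 0.009, -0.768]]
wrist_force: [-0.4, -0.4, -0.3]
gripper_width: 0.844
gripper_force: 0.0
```

Emit:
move_arm(targets="-0.1 -0.25 0.2 0;-0.2 -0.5 0.5 0;-0.25 -0.6 0.7 0;-0.25 -0.6 0.7 0;-0.25 -0.6 0.7 0;-0.25 -0.6 0.7 0;-0.25 -0.6 0.7 0;-0.25 -0.6 0.7 0;0 0 0 0")

```text
time_s: 31.75
tcp_pos: [0.5395, -0.3795, 0.2015]
ee_rot: [[0.296, 0.918, 0.264], [0.712, -0.397, 0.58], [0.637, 0.016, -0.771]]
wrist_force: [0.3, -0.7, 1.2]
gripper_width: 0.874
gripper_force: 0.0
```

```bash
python3 - <<'E'
from h import *
s=sense();print(s['tcp_pos'],s['wrist_force'],s['time_s'])
w=capture("wrist");x=capture("scene");t=capture("top")
np.save("pics/w.npy",w["image"])
f=lambda im,x,y,W,H:cv2.resize(im[y:y+H,x:x+W],(400,300),interpolation=cv2.INTER_CUBIC)
cv2.imwrite("pics/fin.png",np.vstack([np.hstack([f(w["image"],240,90,160,120),f(x["image"],150,150,133,100)]),np.hstack([f(t["image"],140,130,200,150),f(x["image"],290,160,133,100)])]))
E
```

```text
[ 0.53946635 -0.37946325  0.20152184] [ 0.34946541 -0.73701546  1.16237275] 31.75
```

View pics/fin.png

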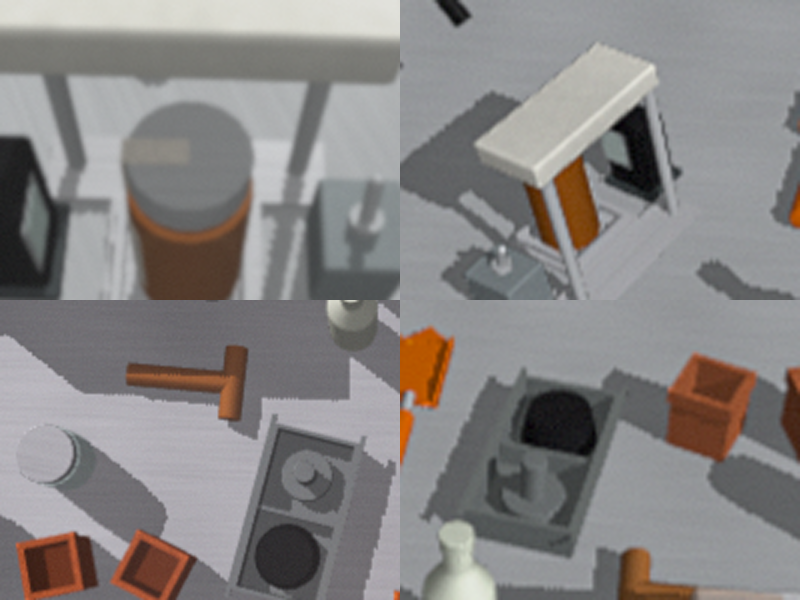

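```bash
python3 - <<'E'
from h import *
s=sense();c=capture("wrist");W=wristW(c,s);im=c["image"].astype(int)
m=((im[...,2]-im[...,0]>12)&(im.min(2)>70)).astype(np.uint8);m[:140]=0;m[165:]=0;m[:,:280]=0;m[:,330:]=0
k,lab,st,_=cv2.connectedComponentsWithStats(m);i=1+np.argmax(st[1:,4]);ys,xs=np.nonzero(lab==i);print(st[i])
q=onplane(c,np.c_[xs,ys],.130,W)[:,:2];rc=cv2.minAreaRect((q*1000).astype(np.float32));print(rc,q.mean(0),cv2.fitLine((q*1000).astype(np.float32),cv2.DIST_L2,0,.01,.01).T)
o=onplane(c,[(315.2,150.8),(288.8,150.8)],.13,W);d=o[1]-o[0];print(np.degrees(np.arctan2(d[1],d[0])))
E
```

```text
Traceback (most recent call last):
ValueError: attempt to get argmax of an empty sequence
```

```bash
python3 - <<'E'
from h import *
s=sense();c=capture("wrist");W=wristW(c,s);im=c["image"].astype(int)
print(im[150,285:320:4])
d0=im[...,2]-im[...,0]
m=((d0>8)&(d0<60)).astype(np.uint8);m[:142]=0;m[160:]=0;m[:,:286]=0;m[:,325:]=0
ys,xs=np.nonzero(m);print(len(xs))
if len(xs)>5:
    q=onplane(c,np.c_[xs,ys],.130,W)[:,:2]*1000
    print(cv2.minAreaRect(q.astype(np.float32)),cv2.fitLine(q.astype(np.float32),cv2.DIST_L2,0,.01,.01).T)
o=onplane(c,[(315.2,150.8),(288.8,150.8)],.13,W);d=o[1]-o[0];print(np.degrees(np.arctan2(d[1],d[0])))
E
```

```text
[[190 189 187]
 [185 184 182]
 [127 133 136]
 [127 134 137]
 [130 137 140]
 [129 135 137]
 [130 136 140]
 [132 139 142]
 [130 135 137]]
181
((567.4043579101562, -270.5907287597656), (9.52155876159668, 24.32524299621582), 67.04882049560547) [[ 9.2130977e-01 -3.8882935e-01  5.6772668e+02 -2.7028925e+02]]
157.0412463838405
```

```bash
python3 -c "
from station import *
print(finish_job())"
```

```text
the job is handed in; nothing more can be done
None
```

The job is handed in: the cover lies rim down and flat in the tray's empty compartment. The jar stands upright on the pocket floor, its label facing the reader to within about 1 degree, after about 32 s of the 72 s allowed.

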